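# Hang the grill rack on both hooks

## Task

Take the steel grill rack out of its wooden parking stand by the middle of its top bar and hang it by that bar in both hooks of the hook stand. The hooks are not set at quite the same height, so lower it gently by feel until both carry it; then, still holding it, prove them by pressing the rack down for about half a second so that each hook bears some 7 N (at least 4 N, and never more than 12 N on either); only then let go and leave it hanging still. Leave the other things on the counter where they are.

Things in the scene. Friction and masses are not known exactly. Their poses are not given: they have to be found in the camera images.
- rack: grill rack: upright flat steel grate, 280 wide (its y), 130 high, 10 thick (its x), 0.3 to 0.6 kg. Origin: centre of its underside, z up. Round top bar, 10 thick, and square bottom bar, 10 x 10, joined by six upright wires, 5 thick, at y = -138, -62, -38, 38, 62, 138. The hooks go into the two wide openings (71 clear, middles at y = -100 and 100). Both faces alike
- rack_bar (a point): middle of the rack's top bar, on the bar's axis, 125 above the rack's origin: the place to grip from above (76 clear between the wires). Axes as the rack's
- park: parking stand, fixed: two grooved wooden blocks on a wooden board 90 x 250, 36 high in all. Origin on the counter below its centre. The rack starts upright in the grooves (16 wide along x, running along y, floor 10 above the counter) and lifts straight out
- hook_stand: hook stand, fixed: two dark posts carry a wooden cross board 310 wide (y), 30 high, top 210 above the counter; two hooks stand out from it towards -x, the robot's side. Origin on the counter, straight below the midpoint between the hook seats; x points from hooks to board, z up. The board's face is 84 beyond the seats; nothing stands in front of or above the hooks
- hook_l: steel hook at y = +100 of the hook stand, axes as the stand's: wire 6 thick, an open V in the x-z plane, sides at 45 degrees, tip 24 in front of the seat. The tip and the straight wire from the V back to the board reach 16 above the true seat. Origin: its mark, a point 195 above the counter; the true seat (where the rack's top bar's axis rests) is straight below it, see hook_l_plate
- hook_r: the like hook at y = -100 of the hook stand; origin: its mark, 195 above the counter
- hook_l_plate (a point): middle of the plate that clamps the left hook to the board, 79 beyond the mark (x), same height. Only plates are measured: each wire hook was clamped by hand in its plate, and its true seat lies 2 to 20 below the mark, each on its own, so the hung rack may slope. The clamps hold still; no hook may bear over 12 N; the rack's weight puts about 2 N on each
- colander: bystander: round red bowl with holes, 170 across (206 over its two tabs), 70 high; origin under its centre
- scraper: bystander: flat steel scraper with dark wooden handle, 225 long, 90 wide at the blade; origin on the counter near its middle, blade towards +x
- salt: bystander: low round glass pot with a steel hinged lid, 76 across, 58 high; origin under its centre
- rolling_pin: bystander: short wooden rolling pin lying along its y, 252 long, 44 thick; origin under its centre
- plate: bystander: yellow melamine plate, 160 across, 18 high; origin under its centre
- oil: bystander: amber glass bottle, 56 across, 170 high; origin under its centre
- spatula: bystander: spatula lying flat along its x

How it is judged:
By the outcome, as a careful person would: the job done as asked, in the order asked, and still so for the second after the job is handed in, with the robot touching nothing.
It also fails if it takes over 51 s, if anything falls off the work surface, if the arm or the gripper's body presses on something with over 40 N, if the wrist force passes 120 N, or if a joint passes its speed limit or range.

## Robot

A 6-joint arm with a two-finger parallel gripper is mounted at the origin on the work surface. World frame = base frame: x ahead of the robot, y to its left, z up, the work surface at z = 0. Lengths are in mm, angles in degrees, forces in N, time in s.
With the tool pointing down it reaches from about 350 to 850 mm from the base axis. Payload 8.1 kg.
Tool frame: the origin (TCP) lies at the very end of the fingers, on their centre line; the grasp point (between the pads) lies 19 mm behind it (pinch_z is the z of the grasp point in the tool frame, in mm); z points along the fingers, y is the direction in which the jaws open and shut (so a half turn about z gives the same grasp; the last joint's range is limited). The gripper opens to 85 mm and grips with 20 to 120 N. Pads are 22 mm wide; open, the fingers measure 114 mm over their backs; the gripper's body (76 mm by 85 mm) begins 54 mm behind the grasp point. The pads swing forward as they close: fully open they stand 13 mm farther back than shut.
Start: joints at [-81.039, 7.471, 85.268, -0, 87.261, -4.893], TCP at [143.691, -582.545, 231.292] pointing down, gripper open.
Joint ranges: [-169.43, 169.43], [-51.17, 129.36], [1.28, 143.12], [-76.62, 256.62], [0, 156.53], [-152.29, 152.29]. Speed limits (degrees/s): [136.94, 136.94, 159.86, 180, 180, 180].

## Interface

Orientations are given as [roll, pitch, yaw] about the fixed x, y, z axes, in that order (R = Rz(yaw) Ry(pitch) Rx(roll)).
In Python, from bench import * gives the robot as it stands.
- The arm moves only by the shell command python3 -m creep 'ROWS' [FORCE]. ROWS is a JSON object of lists of equal length, an entry for each row: "translation": the shift along the tool's x, y, z in mm, a list of three; "rotation": the turn, a rotation vector about the tool's x, y, z in rad, a list of three; "claw": the finger opening in mm, from 0 to 85.4. In form: {"translation": [[dx, dy, dz], ...], "rotation": [[ax, ay, az], ...], "claw": [claw, ...]}. A call has 1 to 10 rows; each row shifts and turns the commanded pose from where the row before left it, along the tool's axes as they then stand; what a row does not reach is not made up. A row lasts 1/10 s, in which the tool goes at most 50 mm and 8.59 degrees, less where a joint would pass 70% of its speed; a pose out of reach is approached as far as the arm can. A call is refused whole if a number of a shift passes 50 or a number of a turn 0.15, either way. A call with a gripper value outside its range is refused whole. The fingers move at their own pace and stop on an object; FORCE is the grip in N (left out, the last holds). Time passes only in rows, so rows that do not move let the fingers close. It gives the time, the measured TCP pose, the force and the opening at its end, in the units of the state.
- sense(): the state, without advancing time (a new reading comes with each control period).
- snapshot(name): name is "scene" or "side" or "wrist"; returns a dict with "frame" (384x512x3 uint8, red, green, blue), "intrinsics" (3x3 intrinsics, pixels), "dist" ([k1, k2, p1, p2, k3] as OpenCV has them; the pictures are not rectified), "extrinsics" (4x4, takes a point from camera to world coordinates). Camera axes: x right, y up, looking along -z (the intrinsics and any distortion apply to the point x, -y, -z); pixel columns grow to the right and rows downward; lengths in mm; the calibration is good to about 2 mm. A picture is of the moment at which its call begins. There is no depth.
- hand_in(): hands the job in, once; it reports no verdict.
The state is a dict: "time": time; "joint_pos": joint angles; "qd": joint speeds; "joint_efforts": joint torques, N m; "tool_pos": TCP position; "tcp_rot": TCP orientation; "ft_force": force on the tool from outside, world axes, zero at the start; "wrist_torque": the same for the moment, N m; "finger_gap": finger opening in mm.
Only numpy, scipy, OpenCV 4.12 (cv2) and the standard library are available. Lean on these libraries where they do the work, as an engineer would, in place of code of your own. Each camera call takes 0.05 s, during which the arm holds its last target.

## Working session

There is one attempt and no reset: what is moved stays moved. The work goes in short steps, Python scripts to look and compute and a shell command to move; the robot and the scene stay as the last step left them, time stands still between calls to the robot, and variables do not carry over. Pictures are saved under pics/ and viewed, and the job is handed in when it is done.

```bash
mkdir -p pics; ls
python3 - <<'E'
from bench import *
import cv2
for n in ("scene","side","wrist"):
    s=snapshot(n); cv2.imwrite(f"pics/{n}0.png",s["frame"][:,:,::-1])
    print(n,s["intrinsics"],s["dist"],s["extrinsics"])
print(sense())
E
```

```text
pics
scene [[374.73249696   0.         259.78978405]
 [  0.         374.73249696 191.52195719]
 [  0.           0.           1.        ]] [-0.06950334  0.          0.          0.          0.        ] [[-5.63761394e-02 -7.47778279e-01  6.61550736e-01  1.21742202e+03]
 [ 9.98388855e-01 -4.64946177e-02  3.25260677e-02  3.41542392e+01]
 [ 6.43626166e-03  6.62318576e-01  7.49194686e-01  9.25208015e+02]
 [ 0.00000000e+00  0.00000000e+00  0.00000000e+00  1.00000000e+00]]
side [[360.74491469   0.         257.11723428]
 [  0.         360.74491469 187.7039185 ]
 [  0.           0.           1.        ]] [-0.09233732  0.          0.          0.          0.        ] [[-9.21429796e-01  2.92597510e-01 -2.55643948e-01  2.55961335e+02]
 [-3.88384710e-01 -7.12496271e-01  5.84385472e-01  6.37384446e+02]
 [-1.11556256e-02  6.37758387e-01  7.70155693e-01  9.83816631e+02]
 [ 0.00000000e+00  0.00000000e+00  0.00000000e+00  1.00000000e+00]]
wrist [[336.3127393    0.         256.97153354]
 [  0.         336.3127393  190.13254623]
 [  0.           0.           1.        ]] [-0.02338589  0.          0.       
[... 270 characters left out ...]
000e+00  1.00000000e+00]]
{'time': 0.15, 'joint_pos': array([-8.10410839e+01,  7.50668725e+00,  8.53139607e+01, -9.14024166e-04,
        8.72638117e+01, -4.89404430e+00]), 'qd': array([ 0.02108587, -0.13441396, -0.15022301,  0.09458852,  0.04990608,
       -0.0307499 ]), 'joint_efforts': array([-6.27922527e-04, -5.70063901e+01, -5.01158595e+01, -3.78118511e-04,
        9.59269353e-03,  1.84027829e-05]), 'tool_pos': array([ 143.59741292, -582.12023396,  230.47904564]), 'tcp_rot': array([-1.79915770e+02, -6.29594249e-03,  1.38530001e+01]), 'ft_force': array([ 0.3802801 , -0.3889358 , -0.43809391]), 'wrist_torque': array([-0.03100616,  0.03071178,  0.00153808]), 'finger_gap': 85.11141858908306}
```

View pics/scene0.png

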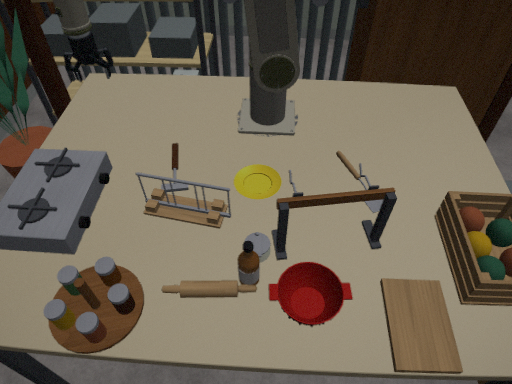

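View pics/side0.png

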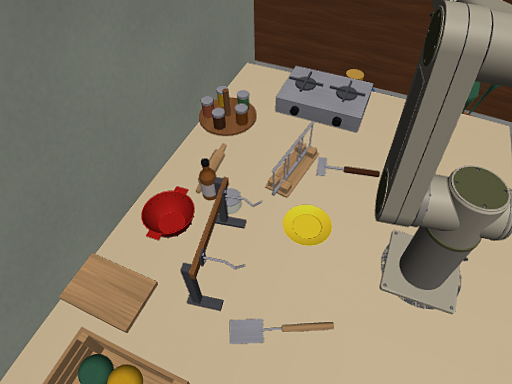

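View pics/wrist0.png

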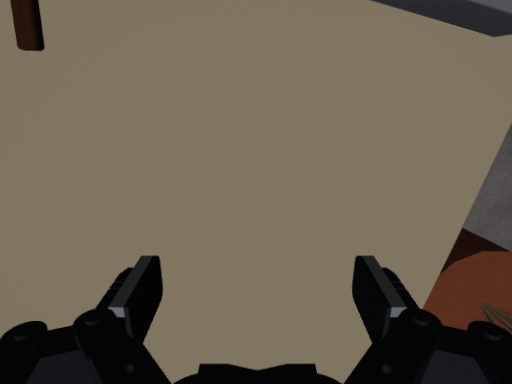

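```bash
cat > h.py <<'E'
import numpy as np, cv2
from scipy.spatial.transform import Rotation as Rot
def load(n):
    d=np.load(n); return {k:d[k] for k in d}
def proj(s,P):
    E=s["extrinsics"]; P=np.atleast_2d(np.asarray(P,float)); c=(P-E[:3,3])@E[:3,:3]
    c=c*[1,-1,-1]
    return cv2.projectPoints(c,np.zeros(3),np.zeros(3),s["intrinsics"],np.array(s["dist"],float))[0].reshape(-1,2)
def ray(s,uv):
    p=cv2.undistortPoints(np.array([[uv]],float),s["intrinsics"],np.array(s["dist"],float)).ravel()
    E=s["extrinsics"]; d=E[:3,:3]@np.array([p[0],-p[1],-1.]); return E[:3,3],d/np.linalg.norm(d)
def onz(s,uv,z):
    o,d=ray(s,uv); return o+d*(z-o[2])/d[2]
def tri(obs):
    A=np.zeros((3,3));b=np.zeros(3)
    for s,uv in obs:
        o,d=ray(s,uv);M=np.eye(3)-np.outer(d,d);A+=M;b+=M@o
    x=np.linalg.solve(A,b)
    return x,[proj(s,x)[0]-uv for s,uv in obs]
def crop(s,x0,y0,w,h,k,f):
    im=s["frame"][y0:y0+h,x0:x0+w,::-1]
    im=cv2.resize(np.ascontiguousarray(im),None,fx=k,fy=k,interpolation=cv2.INTER_CUBIC)
    st=10
    for i in range(0,w,st): 
        cv2.line(im,(i*k,0),(i*k,6 if i%50 else 14),(0,255,0),1)
        if i%20==0: cv2.putText(im,str(x0+i),(i*k,22),0,.35,(0,255,0),1)
    for j in range(0,h,st):
        cv2.line(im,(0,j*k),(6,j*k),(0,255,0),1)
        if j%20==0: cv2.putText(im,str(y0+j),(8,j*k+4),0,.35,(0,255,0),1)
    cv2.imwrite(f,im)
E
python3 - <<'E'
from bench import *
from h import *
for n in ("scene","side"):
    s=snapshot(n); np.savez(f"{n}.npz",**{k:np.array(v) for k,v in s.items()})
a=load("scene.npz");b=load("side.npz")
crop(a,130,160,110,80,7,"pics/c1.png");crop(a,250,170,160,100,5,"pics/c2.png")
crop(b,255,115,75,85,7,"pics/c3.png");crop(b,170,170,110,150,4,"pics/c4.png")
E
```

```text
(no output)
```

View pics/c1.png

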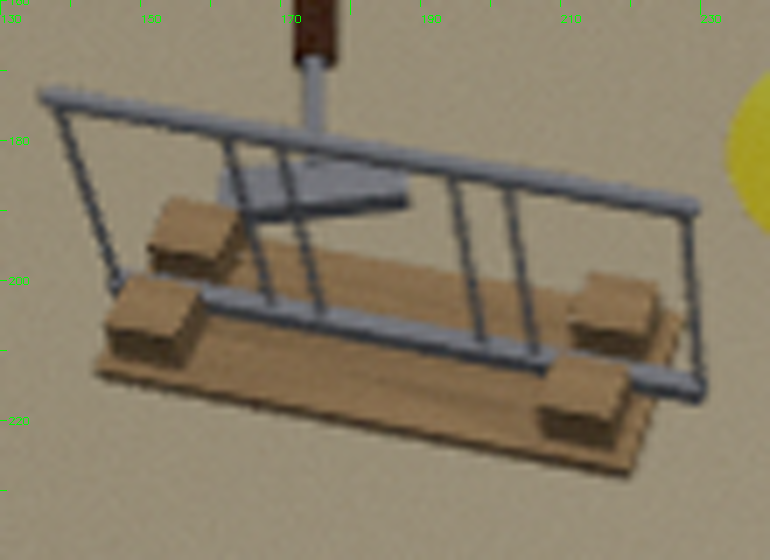

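View pics/c2.png

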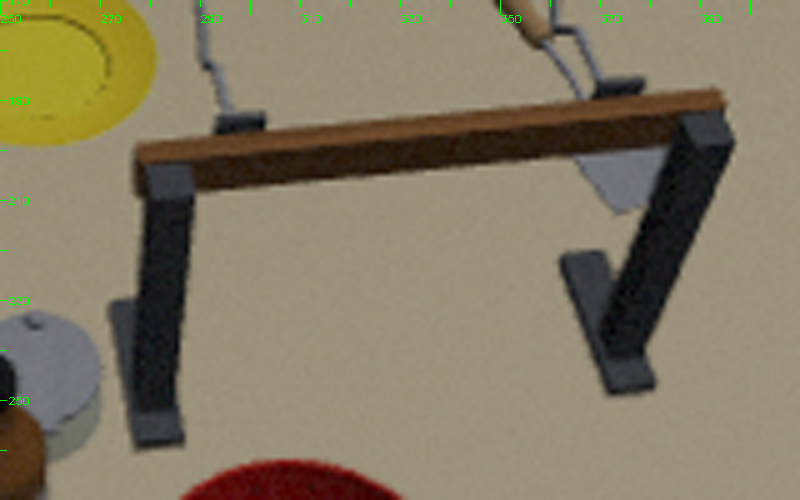

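View pics/c3.png

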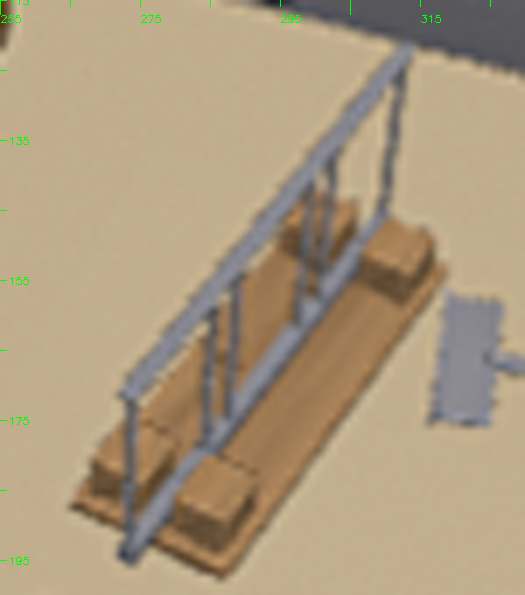

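View pics/c4.png

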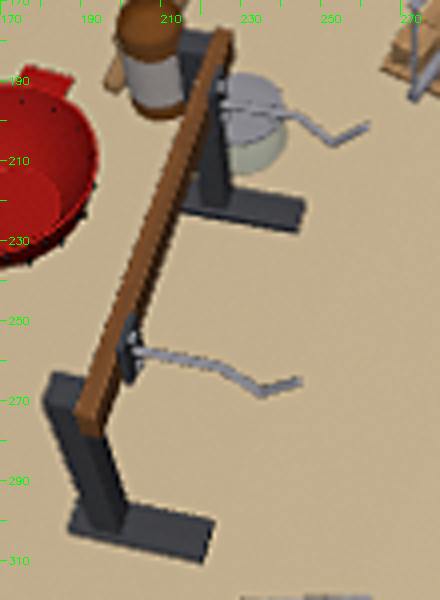

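```bash
cat > fit.py <<'E'
from h import *
from scipy.optimize import least_squares
a=load("scene.npz");b=load("side.npz")
def fit(model,obs,x0):
    def r(p):
        return np.concatenate([ (proj(s,world(p,P))-uv).ravel() for s,P,uv in obs])
    def world(p,P): 
        c,s=np.cos(p[2]),np.sin(p[2]); return [[p[0]+c*P[0]-s*P[1],p[1]+s*P[0]+c*P[1],P[2]]]
    q=least_squares(r,x0,loss='soft_l1'); print(model,q.x[:2].round(1),np.degrees(q.x[2]).round(2)); print(r(q.x).reshape(-1,2).round(1).tolist())
    return q.x
# rack
for uv in [(136,173.8),(229.5,189.8)]: print("scene bar end z135",onz(a,uv,135).round(1))
for uv in [(313,122),(273.5,171)]: print("side bar end z135",onz(b,uv,135).round(1))
fit("rack",[(a,(0,-140,135),(136,173.8)),(a,(0,140,135),(229.5,189.8)),(b,(0,-140,135),(313,122)),(b,(0,140,135),(273.5,171)),
 (a,(0,-140,15),(147,200.5)),(a,(0,140,15),(229.8,215.5)),(b,(0,140,15),(273.3,193.5))],[520,-150,0])
# stand: plates & hook
for nm,uv in [("L",(202.5,257)),("R",(224.5,194))]: print("plate",nm,onz(b,uv,195).round(1))
print("scene plates", onz(a,(374,188),210).round(1),onz(a,(298,194.5),210).round(1))
print("board top", [onz(a,u,210).round(1).tolist() for u in [(277,199.5),(394,188),(278,203),(395,191)]],[onz(b,u,210).round(1).tolist() for u in [(189.5,272),(194.5,274),(224.5,177.5),(228,178)]])
E
python3 fit.py
```

```text
scene bar end z135 [ 472.6 -368.9  135. ]
scene bar end z135 [518.5 -85.9 135. ]
side bar end z135 [ 470.7 -367.2  135. ]
side bar end z135 [516.3 -89.9 135. ]
rack [ 494.5 -228.5] -9.16
[[0.8, -0.1], [-1.5, -0.5], [-0.5, -0.0], [-0.1, -0.1], [-1.3, -0.5], [0.5, -0.1], [-0.7, 0.9]]
plate L [556.2 294.5 195. ]
plate R [593.5  94.7 195. ]
scene plates [555.3 298.  210. ] [589.9 100.3 210. ]
board top [[609.8, 47.6, 210.0], [552.0, 350.8, 210.0], [621.0, 50.4, 210.0], [562.4, 351.5, 210.0]] [[560.0, 348.3, 210.0], [546.6, 348.2, 210.0], [613.8, 50.7, 210.0], [603.7, 48.7, 210.0]]
```

```bash
python3 -m creep '{"translation":[[12,-14,-8],[22,-27,-10],[22,-27,-10],[22,-28,-10],[22,-28,-10],[22,-28,-10],[22,-28,-10],[22,-28,-10],[22,-28,-10],[22,-28,-10]],"rotation":[[0,0,0],[0,0,0],[0,0,0],[0,0,0],[0,0,0],[0,0,0],[0,0,0],[0,0,0],[0,0,0],[0,0,0]],"claw":[85,85,85,85,85,85,85,85,85,85]}'
```

```text
time: 1.25
tool_pos: [284.6, -274.6, 329.7]
tcp_rot: [180.0, -0.0, 13.8]
ft_force: [-0.2, -0.4, 0.5]
finger_gap: 84.8
```

```bash
python3 -m creep '{"translation":[[24,-30,0],[27,-33,0],[27,-33,0],[27,-33,0],[27,-33,0],[27,-33,0],[27,-33,0],[27,-33,0],[27,-33,0],[27,-33,0]],"rotation":[[0,0,0],[0,0,0],[0,0,0],[0,0,0],[0,0,0],[0,0,0],[0,0,0],[0,0,0],[0,0,0],[0,0,0]],"claw":[85,85,85,85,85,85,85,85,85,85]}' && python3 -m creep '{"translation":[[26,-32,0],[18,-22,0],[8,-11,0],[0,0,0],[0,0,0]],"rotation":[[0,0,0],[0,0,0],[0,0,0],[0,0,0],[0,0,0]],"claw":[85,85,85,85,85]}'
python3 - <<'E'
from bench import *
from h import *
s=snapshot("wrist"); np.savez("w1.npz",**{k:np.array(v) for k,v in s.items()})
k=sense();print(k["time"],k["tool_pos"],k["tcp_rot"])
cv2.imwrite("pics/w1.png",cv2.resize(s["frame"][:,:,::-1],None,fx=1.5,fy=1.5))
E
```

```text
time: 2.25
tool_pos: [465.7, 107.4, 329.4]
tcp_rot: [180.0, -0.0, 13.9]
ft_force: [0.9, -0.6, 0.7]
finger_gap: 85.1
time: 2.75
tool_pos: [499.9, 180.3, 329.2]
tcp_rot: [180.0, 0.0, 13.9]
ft_force: [-0.2, -0.2, -0.4]
finger_gap: 85.0
2.8 [499.99326286 179.99385029 329.42632598] [1.79973633e+02 8.17560470e-03 1.38118682e+01]
```

View pics/w1.png

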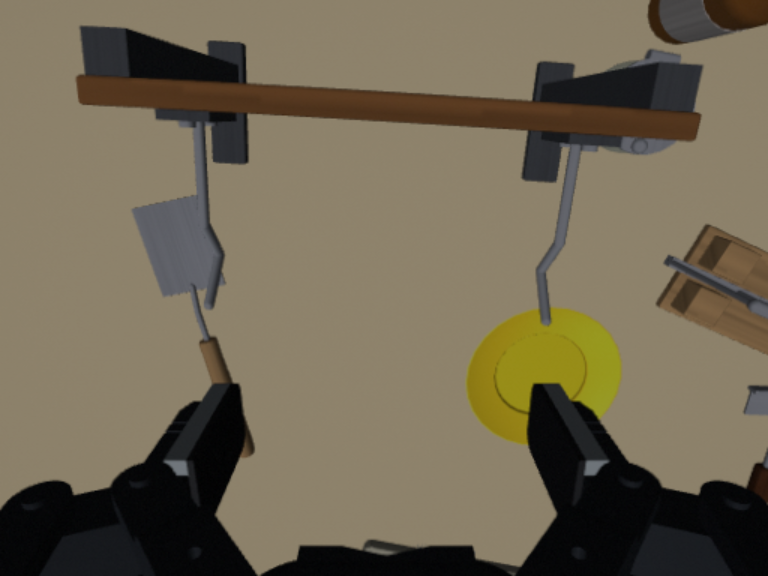

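Run:
```python
from h import *
s=load("w1.npz"); crop(s,90,70,85,145,4,"pics/w1L.png"); crop(s,330,70,85,150,4,"pics/w1R.png")
crop(s,40,40,130,60,6,"pics/w1bl.png"); crop(s,345,55,130,60,6,"pics/w1br.png")
im=np.hstack([cv2.imread("pics/w1L.png"),cv2.resize(cv2.imread("pics/w1R.png"),None,fx=1,fy=580/600)]); 
L=cv2.imread("pics/w1L.png");R=cv2.imread("pics/w1R.png");L=cv2.copyMakeBorder(L,0,R.shape[0]-L.shape[0],0,10,0)
cv2.imwrite("pics/w1h.png",np.hstack([L,R]));cv2.imwrite("pics/w1b.png",np.vstack([cv2.resize(cv2.imread(f),None,fx=.75,fy=.75) for f in("pics/w1bl.png","pics/w1br.png")]))
```

```text
(no output)
```

View pics/w1h.png

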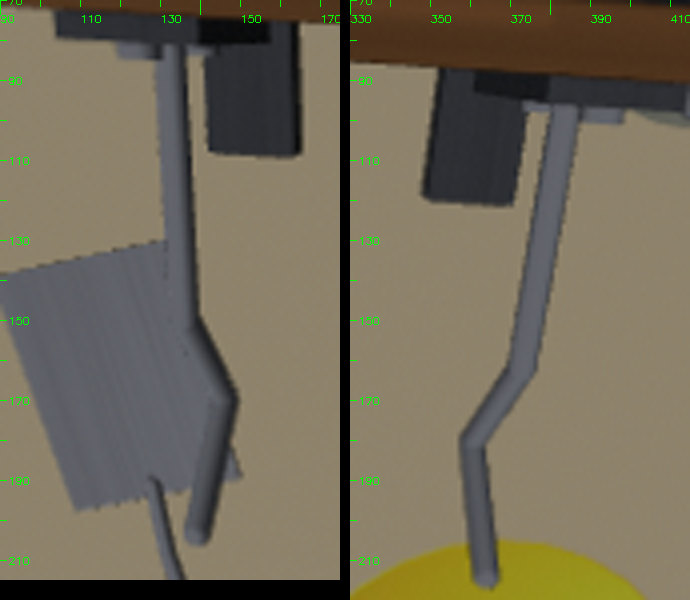

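View pics/w1b.png

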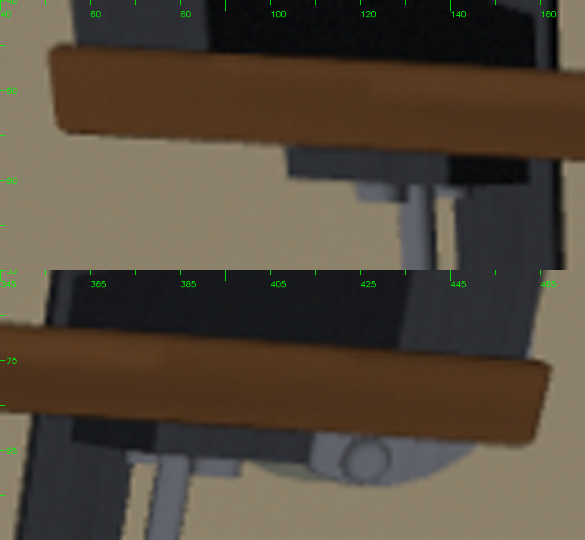

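```bash
cat > fit2.py <<'E'
from h import *
from scipy.optimize import least_squares
a=load("scene.npz");b=load("side.npz");w=load("w1.npz")
obs=[]
V={"L":[(144.5,170),(136.5,203),(135.5,150)],"R":[(358.5,180),(364,214),(372,160)]}
S={"L":[(235.5,267.5),(245,265),(226.5,262.5)],"R":[(253.5,205.5),(262,201.5),(244,199)]}
for k in "LR":
    for i,(x,z) in enumerate([(0,-11.3),(-24,12.7),(24,12.7)]):
        y=100 if k=="L" else -100
        obs.append((w,k,(x,y,z),V[k][i],1)); obs.append((b,k,(x,y,z),S[k][i],1))
obs+=[(w,"B",(84,155,210),(53.8,69.3),1),(w,"B",(84,-155,210),(462.8,93.9),1)]
def world(p,k,P):
    c,s=np.cos(p[2]),np.sin(p[2]); z=P[2]+(0 if k=="B" else p[3] if k=="L" else p[4])
    return [p[0]+c*P[0]-s*P[1],p[1]+s*P[0]+c*P[1],z]
def run(obs):
    r=lambda p:np.concatenate([(proj(s,world(p,k,P))-uv)[0] for s,k,P,uv,_ in obs])
    q=least_squares(r,[497,182,.185,185,185],loss='soft_l1')
    print(q.x.round(1),np.degrees(q.x[2]).round(2)); print(r(q.x).reshape(-1,2).round(1).tolist())
run(obs); run([o for o in obs if o[0] is w]); run([o for o in obs if o[0] is b])
E
python3 fit2.py
```

```text
[4.949e+02 1.822e+02 2.000e-01 1.837e+02 1.795e+02] 10.72
[[0.6, -0.1], [-0.7, 0.4], [1.4, 0.6], [-1.2, 0.1], [-0.9, -0.3], [-1.8, -1.0], [1.0, 0.2], [-1.1, 0.1], [-0.9, -0.4], [-1.3, 0.3], [-0.1, 1.6], [-0.2, 0.0], [-4.3, 0.5], [1.3, 0.2]]
[4.952e+02 1.822e+02 2.000e-01 1.845e+02 1.795e+02] 10.69
[[0.3, -0.1], [1.1, 0.6], [-1.2, -0.5], [1.0, 0.1], [-0.9, -0.6], [-0.0, 1.4], [-4.2, 0.0], [1.5, 0.0]]
[4.941e+02 1.779e+02 2.000e-01 1.761e+02 1.754e+02] 10.84
[[0.6, 0.5], [0.0, 0.3], [-0.5, -0.8], [-0.3, -0.1], [-0.5, 0.1], [0.7, -0.1]]
```

```bash
cat > plan.py <<'E'
import sys,numpy as np
# x y z yaw -> x y z yaw n
def plan(p0,y0,p1,y1,n,ramp=True):
    t=np.linspace(0,1,n+1); t=t-np.sin(2*np.pi*t)/(2*np.pi)*0.5 if ramp else t
    dy=np.radians(y1-y0)
    P=np.array(p0)+np.outer(t,np.array(p1,float)-p0); a=np.radians(y0)
    for i in range(n):
        d=P[i+1]-P[i]; r=round(-(t[i+1]-t[i])*dy,3)
        v=[np.cos(a)*d[0]+np.sin(a)*d[1],np.sin(a)*d[0]-np.cos(a)*d[1],-d[2]]; v=np.round(v,1)
        print(v.tolist(),r)
        a-=r
E
python3 -c "
from plan import *
plan((500,180,329.5),13.85,(494.5,-228.5,230),80.8,16)"
```

```text
[-3.3, 12.7, 3.2] -0.037
[-4.3, 14.4, 3.6] -0.043
[-6.1, 17.5, 4.5] -0.053
[-8.7, 21.3, 5.6] -0.066
[-12.3, 25.2, 6.8] -0.08
[-16.6, 28.0, 7.9] -0.093
[-21.2, 29.2, 8.8] -0.103
[-25.3, 28.3, 9.2] -0.109
[-28.3, 25.4, 9.2] -0.109
[-29.3, 21.0, 8.8] -0.103
[-28.3, 16.2, 7.9] -0.093
[-25.5, 11.6, 6.8] -0.08
[-21.7, 7.8, 5.6] -0.066
[-17.8, 5.1, 4.5] -0.053
[-14.6, 3.4, 3.6] -0.043
[-12.9, 2.4, 3.2] -0.037
```

```bash
python3 -m creep '{"translation":[[-3,13,2],[-4,14,3],[-6,18,4],[-9,21,5],[-12,25,6],[-17,28,8],[-21,29,9],[-25,28,9],[-28,25,10],[-29,21,9]],"rotation":[[0,0,-0.037],[0,0,-0.043],[0,0,-0.053],[0,0,-0.066],[0,0,-0.08],[0,0,-0.093],[0,0,-0.103],[0,0,-0.109],[0,0,-0.109],[0,0,-0.103]],"claw":[85,85,85,85,85,85,85,85,85,85]}' && python3 -m creep '{"translation":[[-28,16,9],[-25,12,8],[-22,8,6],[-18,5,5],[-15,3,4],[-13,2,3],[0,0,0]],"rotation":[[0,0,-0.093],[0,0,-0.08],[0,0,-0.066],[0,0,-0.053],[0,0,-0.043],[0,0,-0.037],[0,0,0]],"claw":[85,85,85,85,85,85,85]}'
python3 - <<'E'
from bench import *
from h import *
s=snapshot("wrist"); np.savez("w2.npz",**{k:np.array(v) for k,v in s.items()})
k=sense();print(k["time"],k["tool_pos"],k["tcp_rot"])
P=[(0,y,125) for y in(-140,-38,38,62,140)]
c,sn=np.cos(np.radians(-9.2)),np.sin(np.radians(-9.2))
for p in P: print(p,proj(s,[494.5-sn*p[1],-228.5+c*p[1],135]))
cv2.imwrite("pics/w2.png",cv2.resize(s["frame"][:,:,::-1],None,fx=1.5,fy=1.5))
E
```

```text
time: 3.8
tool_pos: [495.8, -98.6, 264.5]
tcp_rot: [179.9, 0.0, 59.6]
ft_force: [-0.3, 0.9, 0.8]
finger_gap: 85.0
time: 4.5
tool_pos: [493.2, -228.5, 229.1]
tcp_rot: [-180.0, 0.0, 80.6]
ft_force: [-0.5, 1.1, -0.6]
finger_gap: 84.7
4.55 [ 493.60371621 -227.47482078  229.43621296] [-1.79993008e+02  1.96447824e-03  8.05639038e+01]
(0, -140, 125) [[258.63524129 343.37590639]]
(0, -38, 125) [[258.59794531 239.41247934]]
(0, 38, 125) [[258.55672617 142.68194185]]
(0, 62, 125) [[258.54040119 107.94394497]]
(0, 140, 125) [[258.47227554 -21.46249993]]
```

View pics/w2.png

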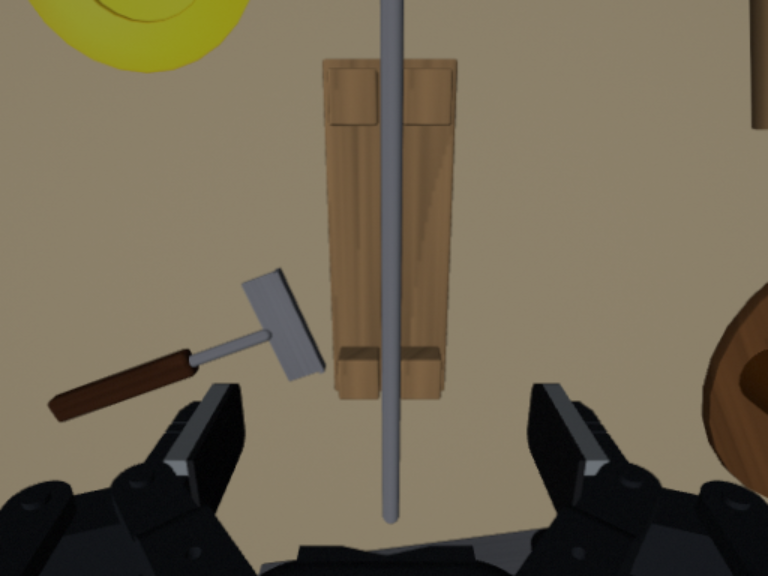

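```bash
python3 -m creep '{"translation":[[-2,2,8],[-0.6,0.9,20],[0,0,25],[0,0,25],[0,0,20],[0,0,10],[0,0,5],[0,0,0],[0,0,0]],"rotation":[[0,0,0],[0,0,0],[0,0,0],[0,0,0],[0,0,0],[0,0,0],[0,0,0],[0,0,0],[0,0,0]],"claw":[85,85,85,70,60,50,50,50,50]}' 50
python3 - <<'E'
from bench import *
from h import *
s=snapshot("wrist")
k=sense();print(k["time"],k["tool_pos"],k["tcp_rot"],k["ft_force"])
cv2.imwrite("pics/w3.png",cv2.resize(s["frame"][:,:,::-1],None,fx=1.5,fy=1.5))
E
```

```text
time: 5.45
tool_pos: [497.9, -229.6, 117.5]
tcp_rot: [179.9, 0.0, 80.8]
ft_force: [0.8, -0.3, 0.1]
finger_gap: 50.2
5.5 [ 497.9711697  -229.71811063  117.66712175] [1.79884804e+02 4.22580184e-02 8.07746447e+01] [-0.33134366 -1.6726625   0.35624253]
```

View pics/w3.png

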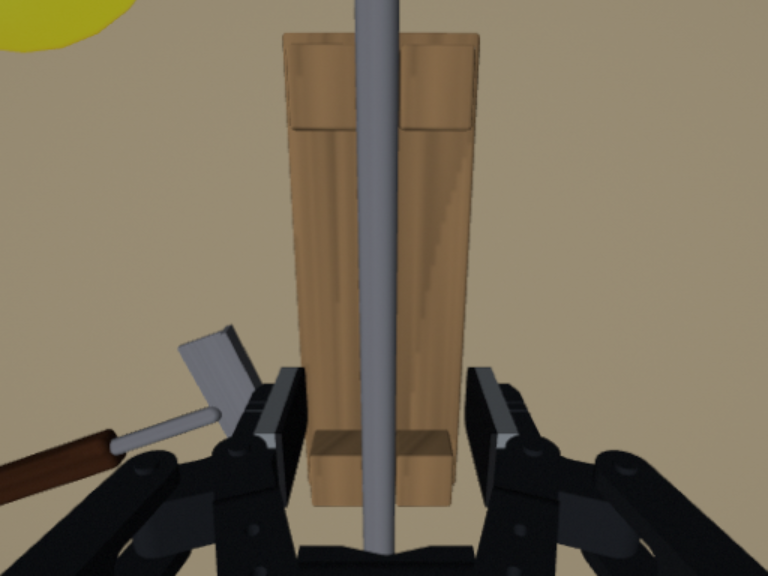

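```bash
python3 -m creep '{"translation":[[0,-1.5,1],[0,-0.5,0],[0,0,0],[0,0,0],[0,0,0],[0,0,0],[0,0,0],[0,0,0]],"rotation":[[0,0,0],[0,0,0],[0,0,0],[0,0,0],[0,0,0],[0,0,0],[0,0,0],[0,0,0]],"claw":[40,25,5,5,5,5,5,5]}' 50
python3 - <<'E'
from bench import *
from h import *
s=snapshot("wrist")
k=sense();print(k["time"],k["tool_pos"],k["tcp_rot"],k["ft_force"],k["wrist_torque"])
cv2.imwrite("pics/w4.png",cv2.resize(s["frame"][:,:,::-1],None,fx=1.5,fy=1.5))
E
```

```text
time: 6.3
tool_pos: [495.4, -229.1, 115.7]
tcp_rot: [180.0, 0.0, 80.8]
ft_force: [0.3, -0.5, 5.1]
finger_gap: 8.3
6.35 [ 495.45670196 -229.16101124  115.68559517] [1.79961336e+02 1.52731824e-02 8.07765652e+01] [1.32202211 0.93106651 4.58735355] [0.01409986 0.05515953 0.01068922]
```

View pics/w4.png

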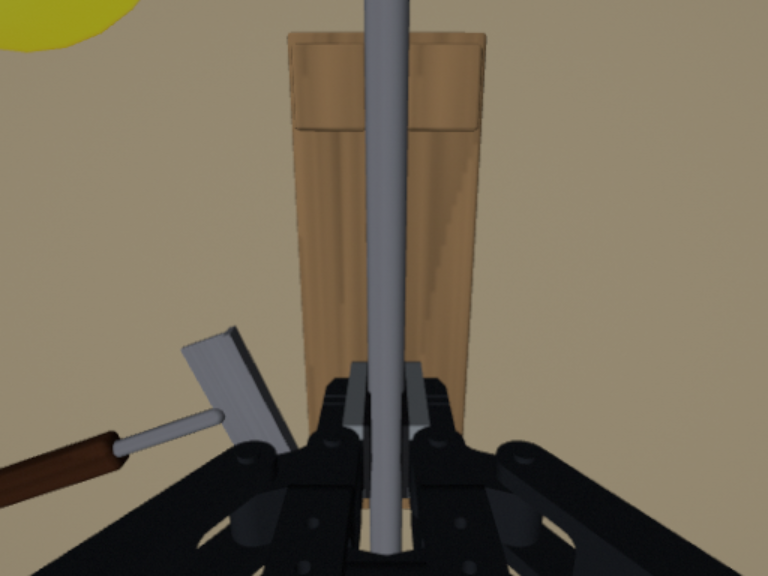

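```bash
python3 -m creep '{"translation":[[0,0,-3],[0,0,-8],[0,0,-15],[0,0,-18],[0,0,-18],[0,0,-18],[0,0,-15],[0,0,-8],[0,0,-3],[0,0,0]],"rotation":[[0,0,0],[0,0,0],[0,0,0],[0,0,0],[0,0,0],[0,0,0],[0,0,0],[0,0,0],[0,0,0],[0,0,0]],"claw":[5,5,5,5,5,5,5,5,5,5]}' 50
python3 - <<'E'
from bench import *
from h import *
s=snapshot("wrist")
k=sense();print(k["time"],k["tool_pos"],k["tcp_rot"],k["ft_force"],k["wrist_torque"])
cv2.imwrite("pics/w5.png",cv2.resize(s["frame"][:,:,::-1],None,fx=1.5,fy=1.5))
from plan import *
plan((495.4,-229.2,k["tool_pos"][2]),80.78,(430,-30,221),91,10)
print();plan((430,-30,221),91,(426,169,221),100.7,10)
E
```

```text
time: 7.35
tool_pos: [495.2, -229.0, 221.4]
tcp_rot: [180.0, 0.0, 80.8]
ft_force: [-0.4, 0.1, -3.0]
finger_gap: 8.5
7.4 [ 494.8999711  -228.86915683  220.68150021] [-1.79951887e+02 -1.84980337e-02  8.07758627e+01] [ 0.58576104 -0.4377541  -3.66733519] [ 0.00669555 -0.01182411 -0.00068621]
[9.9, -5.1, -0.0] -0.009
[13.3, -6.7, -0.0] -0.013
[18.8, -9.2, -0.0] -0.018
[24.5, -11.5, -0.0] -0.023
[28.2, -12.4, -0.0] -0.026
[28.5, -11.7, -0.0] -0.026
[25.3, -9.6, -0.0] -0.023
[19.8, -7.0, -0.0] -0.018
[14.1, -4.7, -0.0] -0.013
[10.6, -3.4, -0.0] -0.009

[10.6, -0.0, -0.0] -0.009
[14.1, 0.1, -0.0] -0.012
[19.9, 0.4, -0.0] -0.017
[25.6, 0.9, -0.0] -0.022
[29.2, 1.7, -0.0] -0.025
[29.1, 2.4, -0.0] -0.025
[25.5, 2.7, -0.0] -0.022
[19.7, 2.6, -0.0] -0.017
[14.0, 2.1, -0.0] -0.012
[10.5, 1.7, -0.0] -0.009
```

View pics/w5.png

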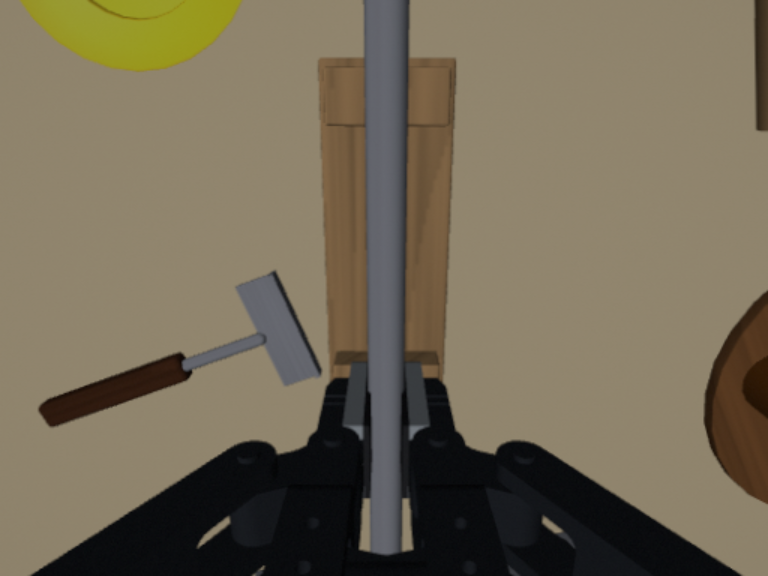

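```bash
python3 -m creep '{"translation":[[10,-5,0],[13,-7,0],[19,-9,0],[25,-12,0],[28,-12,0],[29,-12,0],[25,-10,0],[20,-7,0],[14,-5,0],[11,-3,0]],"rotation":[[0,0,-0.009],[0,0,-0.013],[0,0,-0.018],[0,0,-0.023],[0,0,-0.026],[0,0,-0.026],[0,0,-0.023],[0,0,-0.018],[0,0,-0.013],[0,0,-0.009]],"claw":[5,5,5,5,5,5,5,5,5,5]}' && python3 -m creep '{"translation":[[11,0,0],[14,0,0],[20,0,0],[26,1,0],[29,2,0],[29,2,0],[25,3,0],[20,3,0],[14,2,0],[10,2,0]],"rotation":[[0,0,-0.009],[0,0,-0.012],[0,0,-0.017],[0,0,-0.022],[0,0,-0.025],[0,0,-0.025],[0,0,-0.022],[0,0,-0.017],[0,0,-0.012],[0,0,-0.009]],"claw":[5,5,5,5,5,5,5,5,5,5]}' && python3 -m creep '{"translation":[[0,0,0],[0,0,0]],"rotation":[[0,0,0],[0,0,0]],"claw":[5,5]}'
python3 - <<'E'
from bench import *
from h import *
k=sense();print(k["time"],k["tool_pos"],k["tcp_rot"],k["ft_force"],k["wrist_torque"])
for n in("wrist","side","scene"):
    s=snapshot(n);np.savez(n+"6.npz",**{k:np.array(v) for k,v in s.items()})
    if n=="wrist":cv2.imwrite("pics/w6.png",cv2.resize(s["frame"][:,:,::-1],None,fx=1.5,fy=1.5))
    if n=="side":crop(s,170,120,200,180,4,"pics/s6.png")
E
```

```text
time: 8.4
tool_pos: [428.4, -27.3, 221.0]
tcp_rot: [-180.0, -0.0, 91.1]
ft_force: [0.4, -0.0, -3.0]
finger_gap: 8.0
time: 9.4
tool_pos: [425.9, 171.2, 221.1]
tcp_rot: [-180.0, -0.0, 100.8]
ft_force: [-0.6, -0.2, -3.5]
finger_gap: 8.3
time: 9.6
tool_pos: [426.0, 169.8, 221.1]
tcp_rot: [-180.0, 0.0, 100.7]
ft_force: [0.7, 0.2, -2.9]
finger_gap: 8.3
9.6 [426.01697764 169.84666059 221.1453616 ] [-1.79977723e+02  2.71207440e-02  1.00711270e+02] [ 0.73759808  0.20494915 -2.94069981] [0.02126408 0.03808866 0.01659694]
```

View pics/w6.png

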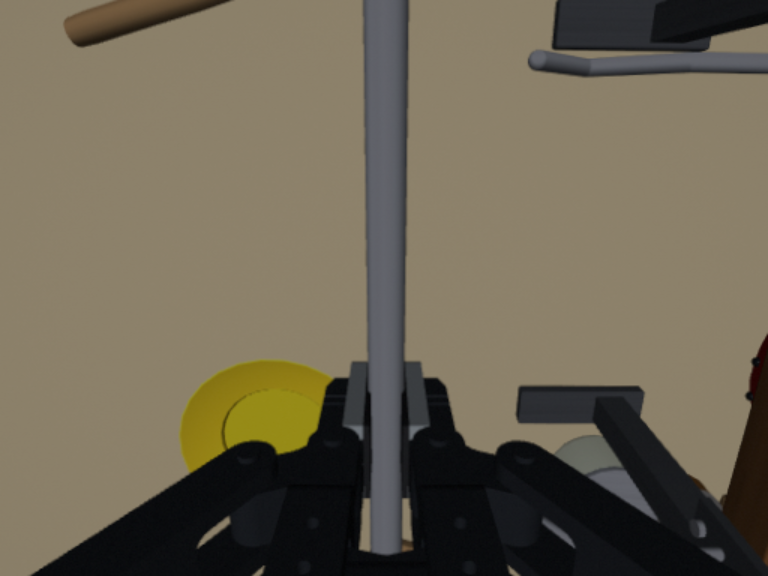

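View pics/s6.png

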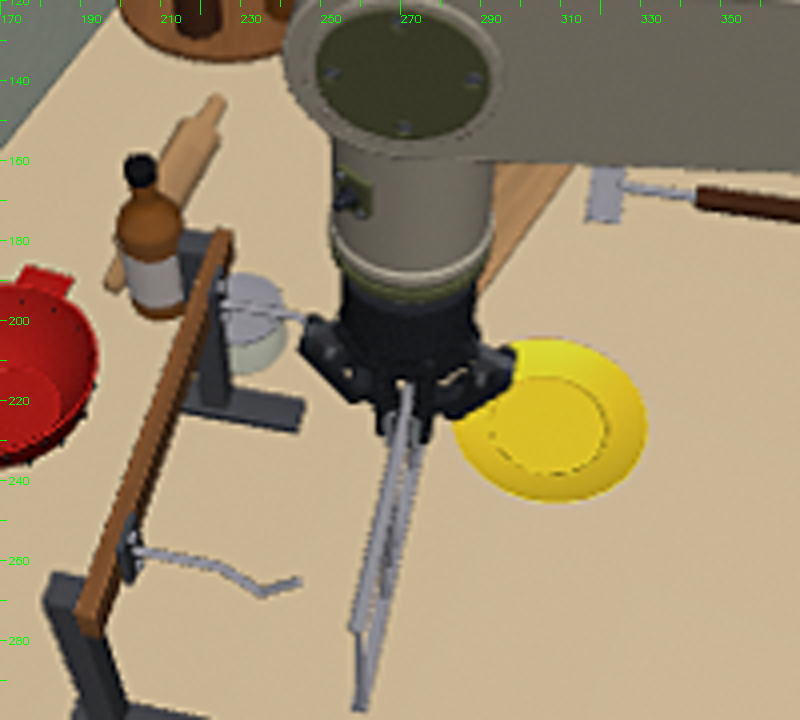

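Run:
```python
from bench import *
from h import *
w=load("w1.npz");v=load("wrist6.npz")
crop(v,340,25,90,40,8,"pics/w6h.png")
for n,a,b in [("vert",(144.5,170),(392.5,46)),("tip",(136.5,203),(359.5,40)),]:
    x,r=tri([(w,a),(v,b)]);print(n,x.round(1),[i.round(1) for i in r])
F=[]
for i in range(12):
    snapshot("wrist");k=sense();F.append(np.r_[k["ft_force"],k["wrist_torque"]])
F=np.array(F);print(F.mean(0).round(3),F.std(0).round(3),k["time"],k["tool_pos"],k["tcp_rot"])
```

```text
vert [476.9 279.8 174.9] [array([0.6, 0.2]), array([ 0.5, -1. ])]
tip [453.4 276.2 197.5] [array([0.9, 0.3]), array([ 0.8, -1.7])]
[ 1.060e-01 -2.170e-01 -3.382e+00 -7.000e-03  2.000e-03 -2.000e-03] [0.511 0.24  0.555 0.036 0.043 0.035] 10.35 [425.95921672 170.18861924 221.29554181] [ 1.79999069e+02 -2.38374014e-03  1.00714784e+02]
```

View pics/w6h.png

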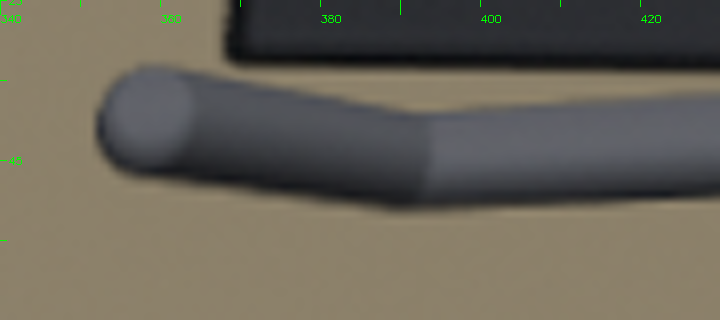

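```bash
python3 -m creep '{"translation":[[0,4,0],[0,8,0],[0,12,0],[0,14,0],[0,14,0],[0,10,0],[0,6,0],[0,2,0],[0,0,0],[0,0,0]],"rotation":[[0,0,0],[0,0,0],[0,0,0],[0,0,0],[0,0.005,0],[0,0.005,0],[0,0.005,0],[0,0.005,0],[0,0.005,0],[0,0,0]],"claw":[5,5,5,5,5,5,5,5,5,5]}'
python3 - <<'E'
from bench import *
from h import *
for n in("wrist","side"):
    s=snapshot(n);np.savez(n+"7.npz",**{k:np.array(v) for k,v in s.items()})
    if n=="wrist":cv2.imwrite("pics/w7.png",cv2.resize(s["frame"][:,:,::-1],None,fx=1.5,fy=1.5))
    if n=="side":crop(s,170,170,150,150,4,"pics/s7.png")
k=sense();print(k["time"],k["tool_pos"],k["tcp_rot"],k["ft_force"],k["wrist_torque"])
E
```

```text
time: 11.35
tool_pos: [494.5, 183.0, 221.3]
tcp_rot: [-180.0, -1.4, 100.7]
ft_force: [0.5, 0.2, -2.6]
finger_gap: 7.9
11.45 [494.45520978 183.13435734 221.39563597] [179.99447908  -1.43477483 100.71246486] [ 0.24137344  0.15252828 -3.53472046] [-0.05870558 -0.03681952 -0.03253636]
```

View pics/w7.png

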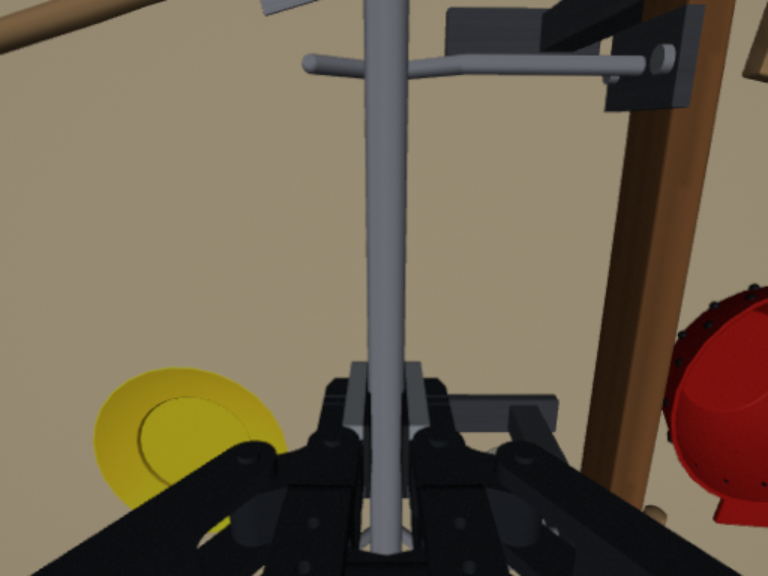

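View pics/s7.png

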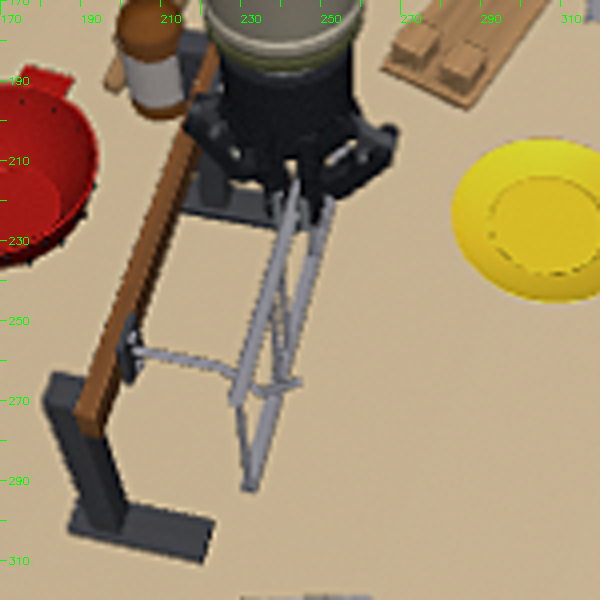

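```bash
python3 -m creep '{"translation":[[0,0,3],[0,0,7],[0,0,10],[0,0,10],[0,0,8],[0,0,5],[0,0,3],[0,0,1],[0,0,0]],"rotation":[[0,0,0],[0,0,0],[0,0,0],[0,0,0],[0,0,0],[0,0,0],[0,0,0],[0,0,0],[0,0,0]],"claw":[5,5,5,5,5,5,5,5,5]}'
cat > ft.py <<'E'
from bench import *
import numpy as np,sys
N=int(sys.argv[1]) if len(sys.argv)>1 else 4
F=[]
for i in range(N):
    snapshot("wrist");k=sense();F.append(np.r_[k["ft_force"],k["wrist_torque"],k["tool_pos"],k["tcp_rot"]])
F=np.array(F);m=F.mean(0)
a=np.radians(10.7);X=np.array([np.cos(a),np.sin(a),0]);Y=np.array([-np.sin(a),np.cos(a),0])
print("t",round(k["time"],2),"F",m[:3].round(2),"hooks sum",round(m[2]+3.38,2),"Fx_stand",round(m[:3]@X,2),"Fy",round(m[:3]@Y,2),"Mx_stand",round(m[3:6]@X,3),"My",round(m[3:6]@Y,3),"sem",round(.55/N**.5,2),round(.036/N**.5,3),"z",m[8].round(2),m[9:].round(2),k["finger_gap"])
E
python3 ft.py 4
```

```text
time: 12.35
tool_pos: [494.6, 184.3, 174.4]
tcp_rot: [180.0, -1.4, 100.7]
ft_force: [0.6, -0.6, -2.6]
finger_gap: 7.9
t 12.55 F [ 0.11  0.14 -3.58] hooks sum -0.2 Fx_stand 0.13 Fy 0.12 Mx_stand -0.052 My 0.001 sem 0.28 0.018 z 174.78 [179.96  -1.43 100.71] 8.259321990931785
```

```bash
python3 -m creep '{"translation":[[0,0,1],[0,0,1],[0,0,1],[0,0,1],[0,0,1]],"rotation":[[0,0,0],[0,0,0],[0,0,0],[0,0,0],[0,0,0]],"claw":[5,5,5,5,5]}';python3 ft.py 2; python3 -m creep '{"translation":[[0,0,0.5],[0,0,0.5],[0,0,0.5]],"rotation":[[0,0,0],[0,0,0],[0,0,0]],"claw":[5,5,5]}';python3 ft.py 2
```

```text
time: 13.05
tool_pos: [494.4, 184.5, 169.1]
tcp_rot: [-180.0, -1.4, 100.7]
ft_force: [-0.0, 0.3, -3.5]
finger_gap: 8.4
t 13.15 F [ 0.03 -0.45 -3.75] hooks sum -0.37 Fx_stand -0.06 Fy -0.45 Mx_stand -0.052 My 0.02 sem 0.39 0.025 z 169.01 [-179.98   -1.43  100.72] 8.318675848828185
time: 13.45
tool_pos: [494.5, 184.5, 167.8]
tcp_rot: [180.0, -1.4, 100.7]
ft_force: [0.1, 0.4, -4.3]
finger_gap: 8.1
t 13.55 F [ 0.22 -0.6  -3.69] hooks sum -0.31 Fx_stand 0.1 Fy -0.63 Mx_stand -0.012 My -0.0 sem 0.39 0.025 z 167.71 [-179.99   -1.43  100.71] 7.984196876574455
```

```bash
for i in 1; do python3 -m creep '{"translation":[[0,0,0.5],[0,0,0.5]],"rotation":[[0,0,0],[0,0,0]],"claw":[5,5]}';python3 ft.py 2; done;  python3 -m creep '{"translation":[[0,0,0.5],[0,0,0.5]],"rotation":[[0,0,0],[0,0,0]],"claw":[5,5]}';python3 ft.py 2
```

```text
time: 13.75
tool_pos: [494.5, 184.5, 166.8]
tcp_rot: [180.0, -1.4, 100.7]
ft_force: [0.0, -0.2, -2.5]
finger_gap: 8.1
t 13.85 F [-0.18 -0.33 -3.83] hooks sum -0.45 Fx_stand -0.23 Fy -0.29 Mx_stand -0.067 My 0.011 sem 0.39 0.025 z 166.71 [-179.99   -1.43  100.71] 8.096743692416327
time: 14.05
tool_pos: [494.5, 184.5, 165.8]
tcp_rot: [-180.0, -1.4, 100.7]
ft_force: [0.6, 0.0, -3.6]
finger_gap: 7.8
t 14.15 F [ 0.6   0.44 -3.81] hooks sum -0.43 Fx_stand 0.67 Fy 0.32 Mx_stand -0.036 My -0.011 sem 0.39 0.025 z 165.7 [-179.99   -1.43  100.72] 8.052643324632989
```

```bash
python3 -m creep '{"translation":[[0,0,0.5],[0,0,0.5]],"rotation":[[0,0,0],[0,0,0]],"claw":[5,5]}';python3 ft.py 2; python3 -m creep '{"translation":[[0,0,0.5]],"rotation":[[0,0,0]],"claw":[5]}';python3 ft.py 2
```

```text
time: 14.35
tool_pos: [494.5, 184.6, 164.8]
tcp_rot: [180.0, -1.4, 100.7]
ft_force: [0.6, 1.2, -3.2]
finger_gap: 8.5
t 14.45 F [-0.42 -0.14 -3.1 ] hooks sum 0.28 Fx_stand -0.43 Fy -0.06 Mx_stand -0.016 My -0.016 sem 0.39 0.025 z 164.69 [-179.99   -1.43  100.71] 8.10415783780274
time: 14.55
tool_pos: [494.5, 184.6, 164.3]
tcp_rot: [180.0, -1.4, 100.7]
ft_force: [-0.8, 0.4, -3.1]
finger_gap: 8.2
t 14.65 F [ 0.23  0.24 -2.77] hooks sum 0.61 Fx_stand 0.27 Fy 0.19 Mx_stand -0.05 My 0.003 sem 0.39 0.025 z 164.21 [-179.99   -1.43  100.71] 8.36698815664952
```

```bash
python3 -m creep '{"translation":[[0,0,0.5]],"rotation":[[0,0,0]],"claw":[5]}';python3 ft.py 2
```

```text
time: 14.75
tool_pos: [494.5, 184.6, 163.9]
tcp_rot: [180.0, -1.4, 100.7]
ft_force: [-0.4, -0.9, -1.8]
finger_gap: 8.3
t 14.85 F [ 0.3   0.22 -3.19] hooks sum 0.19 Fx_stand 0.34 Fy 0.16 Mx_stand -0.056 My 0.014 sem 0.39 0.025 z 163.74 [-180.     -1.43  100.71] 8.284380685825885
```

```bash
python3 -m creep '{"translation":[[0,0,0.5]],"rotation":[[0,0,0]],"claw":[5]}';python3 ft.py 2; python3 -m creep '{"translation":[[0,0,0.5]],"rotation":[[0,0,0]],"claw":[5]}';python3 ft.py 2
```

```text
time: 14.95
tool_pos: [494.5, 184.6, 163.4]
tcp_rot: [180.0, -1.4, 100.7]
ft_force: [-0.3, 0.3, -3.7]
finger_gap: 8.3
t 15.05 F [ 0.26 -0.08 -3.35] hooks sum 0.03 Fx_stand 0.24 Fy -0.13 Mx_stand -0.005 My 0.007 sem 0.39 0.025 z 163.22 [-180.     -1.43  100.71] 7.9804782240410415
time: 15.15
tool_pos: [494.5, 184.6, 162.9]
tcp_rot: [180.0, -1.4, 100.7]
ft_force: [0.3, -0.2, -2.5]
finger_gap: 8.5
t 15.25 F [ 0.33 -0.26 -2.91] hooks sum 0.47 Fx_stand 0.27 Fy -0.31 Mx_stand -0.076 My 0.032 sem 0.39 0.025 z 162.78 [180.    -1.43 100.71] 8.221626393495047
```

```bash
python3 -m creep '{"translation":[[0,0,0.5]],"rotation":[[0,0,0]],"claw":[5]}';python3 ft.py 2
python3 - <<'E'
from h import *
E
```

```text
time: 15.35
tool_pos: [494.6, 184.7, 162.5]
tcp_rot: [180.0, -1.4, 100.7]
ft_force: [-0.6, -0.1, -0.9]
finger_gap: 8.2
t 15.45 F [-0.28  0.22 -1.87] hooks sum 1.51 Fx_stand -0.24 Fy 0.27 Mx_stand -0.072 My -0.03 sem 0.39 0.025 z 162.49 [179.97  -1.43 100.71] 8.255277981279653
```

```bash
python3 -m creep '{"translation":[[0,0,0.4]],"rotation":[[0,0,0]],"claw":[5]}';python3 ft.py 4
```

```text
time: 15.55
tool_pos: [494.7, 184.7, 162.3]
tcp_rot: [180.0, -1.4, 100.7]
ft_force: [-0.2, -0.3, 1.2]
finger_gap: 8.7
t 15.75 F [-0.21 -0.33  0.52] hooks sum 3.9 Fx_stand -0.27 Fy -0.28 Mx_stand -0.111 My 0.06 sem 0.28 0.018 z 162.3 [179.96  -1.43 100.71] 8.513732193959038
```

```bash
python3 -m creep '{"translation":[[0,0,0.5]],"rotation":[[0,0,0]],"claw":[5]}';python3 ft.py 8
```

```text
time: 15.85
tool_pos: [494.8, 184.7, 162.1]
tcp_rot: [179.9, -1.4, 100.7]
ft_force: [-2.0, -1.2, 5.8]
finger_gap: 8.2
t 16.25 F [-1.87 -0.55  5.12] hooks sum 8.5 Fx_stand -1.94 Fy -0.19 Mx_stand -0.114 My 0.304 sem 0.19 0.013 z 162.13 [179.94  -1.43 100.72] 8.169399212552204
```

```bash
python3 -m creep '{"translation":[[0,-0.3,0]],"rotation":[[0,0,0]],"claw":[5]}';python3 ft.py 6
```

```text
time: 16.35
tool_pos: [494.7, 184.7, 162.1]
tcp_rot: [179.9, -1.4, 100.7]
ft_force: [0.6, -0.4, 4.7]
finger_gap: 8.1
t 16.65 F [ 0.08 -0.18  5.87] hooks sum 9.25 Fx_stand 0.04 Fy -0.2 Mx_stand -0.089 My 0.006 sem 0.22 0.015 z 162.1 [179.91  -1.44 100.72] 8.256369271636089
```

```bash
python3 -m creep '{"translation":[[0,0,0.3],[0,0,0.2],[0,0,0]],"rotation":[[0,0,0],[0,0,0],[0,0,0]],"claw":[5,5,5]}';python3 ft.py 4
```

```text
time: 16.95
tool_pos: [494.8, 184.8, 162.0]
tcp_rot: [179.9, -1.4, 100.7]
ft_force: [-1.5, -0.6, 8.5]
finger_gap: 8.3
t 17.15 F [-2.19 -0.86  8.36] hooks sum 11.74 Fx_stand -2.32 Fy -0.44 Mx_stand -0.137 My 0.259 sem 0.28 0.018 z 162.02 [179.9   -1.43 100.72] 8.188523991356565
```

```bash
python3 -m creep '{"translation":[[0,-0.3,0.15],[0,0,0.1],[0,0,0]],"rotation":[[0,0,0],[0,0,0],[0,0,0]],"claw":[5,5,5]}';python3 ft.py 8
```

```text
time: 17.45
tool_pos: [494.8, 184.7, 162.0]
tcp_rot: [179.9, -1.4, 100.7]
ft_force: [-1.0, -0.3, 8.9]
finger_gap: 8.2
t 17.85 F [-0.42 -0.86  8.95] hooks sum 12.33 Fx_stand -0.57 Fy -0.77 Mx_stand -0.147 My 0.151 sem 0.19 0.013 z 162.0 [179.86  -1.44 100.72] 7.96255748123322
```

```bash
python3 -m creep '{"translation":[[0,0,0.2],[0,0,0.1],[0,0,0]],"rotation":[[0,0,0],[0,0,0],[0,0,0]],"claw":[5,5,5]}';python3 ft.py 10
```

```text
time: 18.15
tool_pos: [494.9, 184.7, 161.9]
tcp_rot: [179.8, -1.4, 100.7]
ft_force: [-0.8, -1.5, 10.4]
finger_gap: 8.3
t 18.65 F [-1.7  -1.34 10.46] hooks sum 13.84 Fx_stand -1.92 Fy -1.0 Mx_stand -0.15 My 0.274 sem 0.17 0.011 z 161.95 [179.85  -1.44 100.72] 7.679779704010155
```

```bash
python3 -m creep '{"translation":[[0,0,-0.4],[0,0,-0.4],[0,0,-0.3],[0,0,-0.2],[0,0,0]],"rotation":[[0,0,0],[0,0,0],[0,0,0],[0,0,0],[0,0,0]],"claw":[5,5,5,5,5]}';python3 ft.py 5
```

```text
time: 19.15
tool_pos: [494.6, 184.7, 162.1]
tcp_rot: [179.9, -1.4, 100.7]
ft_force: [5.0, 0.5, 3.8]
finger_gap: 8.2
t 19.4 F [5.44 1.09 3.62] hooks sum 7.0 Fx_stand 5.55 Fy 0.06 Mx_stand -0.061 My -0.867 sem 0.25 0.016 z 162.03 [179.91  -1.44 100.71] 8.051284252114852
```

```bash
python3 -m creep '{"translation":[[0,0.4,-0.1],[0,0.3,-0.1],[0,0,0]],"rotation":[[0,0,0],[0,0,0],[0,0,0]],"claw":[5,5,5]}';python3 ft.py 5
```

```text
time: 19.7
tool_pos: [494.6, 184.6, 162.0]
tcp_rot: [180.0, -1.4, 100.7]
ft_force: [3.6, -0.1, 5.1]
finger_gap: 8.1
t 19.95 F [2.94 0.52 5.03] hooks sum 8.41 Fx_stand 2.98 Fy -0.04 Mx_stand -0.078 My -0.484 sem 0.25 0.016 z 161.99 [180.    -1.43 100.71] 8.280872721100515
```

```bash
python3 -m creep '{"translation":[[0,0.3,-0.3],[0,0.2,-0.3],[0,0,-0.2],[0,0,0]],"rotation":[[0,0,0],[0,0,0],[0,0,0],[0,0,0]],"claw":[5,5,5,5]}';python3 ft.py 5
```

```text
time: 20.35
tool_pos: [494.6, 184.7, 162.1]
tcp_rot: [-179.9, -1.4, 100.7]
ft_force: [2.4, 0.6, 0.5]
finger_gap: 8.0
t 20.6 F [ 1.37  0.49 -0.37] hooks sum 3.01 Fx_stand 1.44 Fy 0.22 Mx_stand -0.03 My -0.283 sem 0.25 0.016 z 162.14 [-179.93   -1.43  100.72] 8.133608003974544
```

```bash
python3 -m creep '{"translation":[[0,0.2,0],[0,0,0]],"rotation":[[0,0,0],[0,0,0]],"claw":[5,5]}' 20;python3 ft.py 3
python3 - <<'E'
from bench import *
from h import *
s=snapshot("side");crop(s,170,170,130,150,4,"pics/s8.png")
s=snapshot("scene");crop(s,260,120,140,110,5,"pics/a8.png")
E
```

```text
time: 20.8
tool_pos: [494.7, 184.7, 162.2]
tcp_rot: [-179.9, -1.4, 100.7]
ft_force: [-1.1, 0.2, -2.0]
finger_gap: 8.1
t 20.95 F [-0.74 -0.52 -1.33] hooks sum 2.05 Fx_stand -0.83 Fy -0.38 Mx_stand -0.0 My 0.153 sem 0.32 0.021 z 162.21 [-179.92   -1.43  100.72] 8.333715805719695
```

View pics/s8.png

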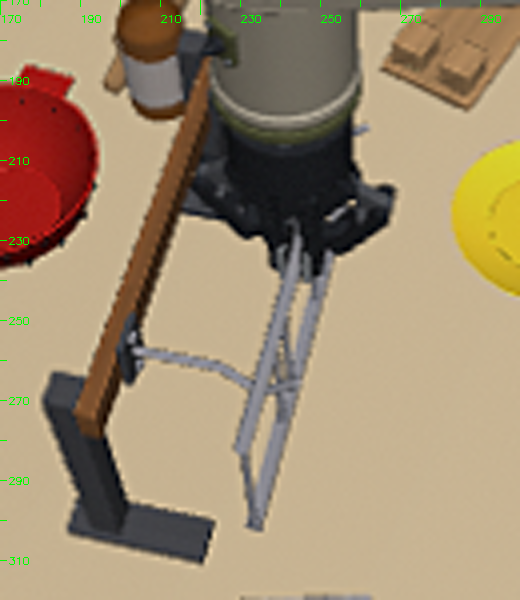

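View pics/a8.png

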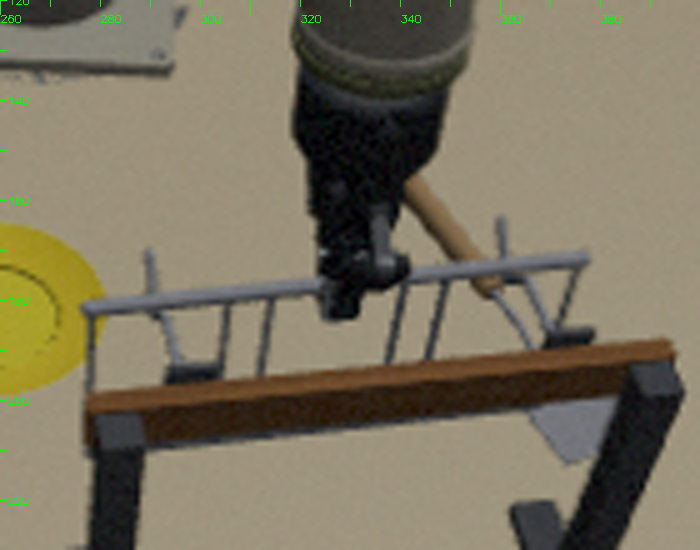

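```bash
python3 -m creep '{"translation":[[0,0,0.2],[0,0,0],[0,0,0],[0,0,0],[0,0,0],[0,0,0],[0,0,0]],"rotation":[[0,0,0],[0,0,0],[0,0,0],[0,0,0],[0,0,0],[0,0,0],[0,0,0]],"claw":[5,10,14,22,32,42,50]}' 20;python3 ft.py 3
python3 - <<'E'
from bench import *
from h import *
s=snapshot("wrist");cv2.imwrite("pics/w9.png",cv2.resize(s["frame"][:,:,::-1],None,fx=1.5,fy=1.5))
E
```

```text
time: 21.75
tool_pos: [495.4, 184.8, 162.6]
tcp_rot: [180.0, -1.4, 100.7]
ft_force: [-0.1, 0.5, 0.3]
finger_gap: 49.9
t 21.9 F [-0.1   0.04  0.23] hooks sum 3.61 Fx_stand -0.09 Fy 0.06 Mx_stand -0.037 My 0.016 sem 0.32 0.021 z 162.51 [179.99  -1.43 100.71] 49.9242224980061
```

View pics/w9.png

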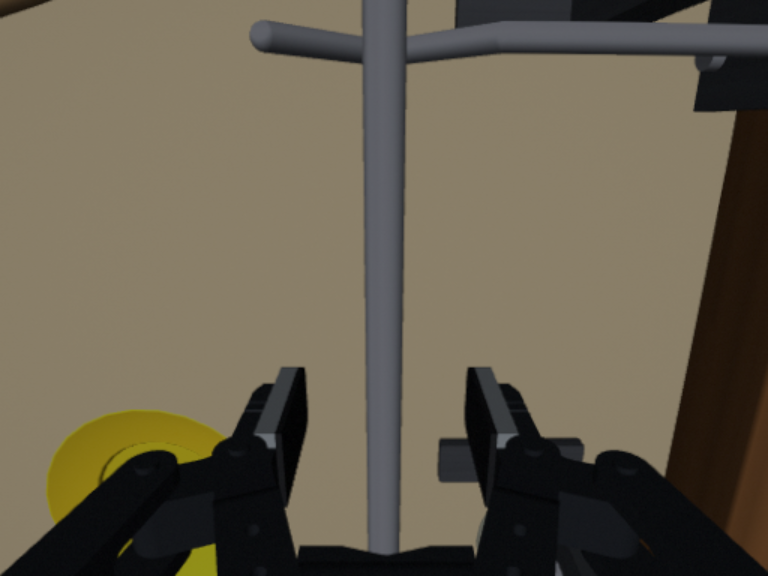

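```bash
python3 -m creep '{"translation":[[0,0,-3],[0,0,-8],[0,0,-15],[0,0,-20],[0,0,-20],[0,0,-20],[0,0,-20],[0,0,-14],[0,0,-6],[0,0,0]],"rotation":[[0,0,0],[0,0,0],[0,0,0],[0,0,0],[0,0,0],[0,0,0],[0,0,0],[0,0,0],[0,0,0],[0,0,0]],"claw":[50,50,50,50,50,50,50,50,50,50]}';python3 - <<'E'
from bench import *
from h import *
for i in range(2):
    f=[]
    for n in("side","scene"):
        s=snapshot(n)["frame"];f.append(s)
    if i: print([int(cv2.absdiff(x,y)[100:].max()) for x,y in zip(f,g)])
    g=f
    if not i:
        import subprocess
    for _ in range(8): snapshot("wrist")
s=snapshot("side");crop(s,170,170,130,150,4,"pics/s10.png")
s=snapshot("scene");crop(s,130,120,270,180,3,"pics/a10.png");k=sense();print(k["time"],k["ft_force"],k["tool_pos"])
E
```

```text
time: 22.95
tool_pos: [496.3, 181.8, 289.7]
tcp_rot: [179.9, -1.4, 100.7]
ft_force: [0.1, 0.9, -0.0]
finger_gap: 49.9
[136, 36]
24.05 [ 0.0546046  -0.08999123 -1.08499187] [495.82808907 181.68503808 288.45440799]
```

View pics/s10.png

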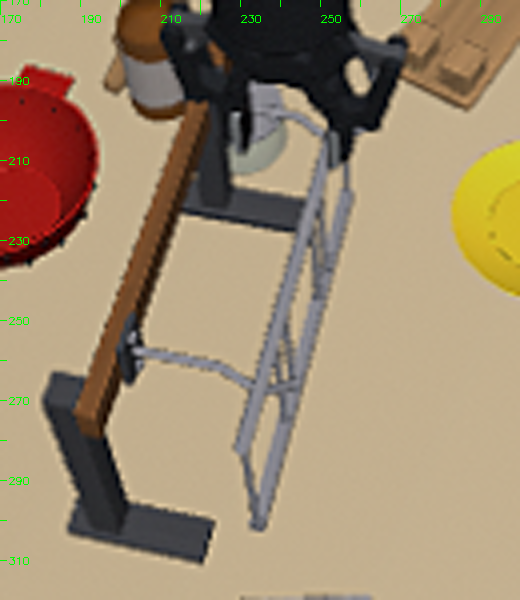

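View pics/a10.png

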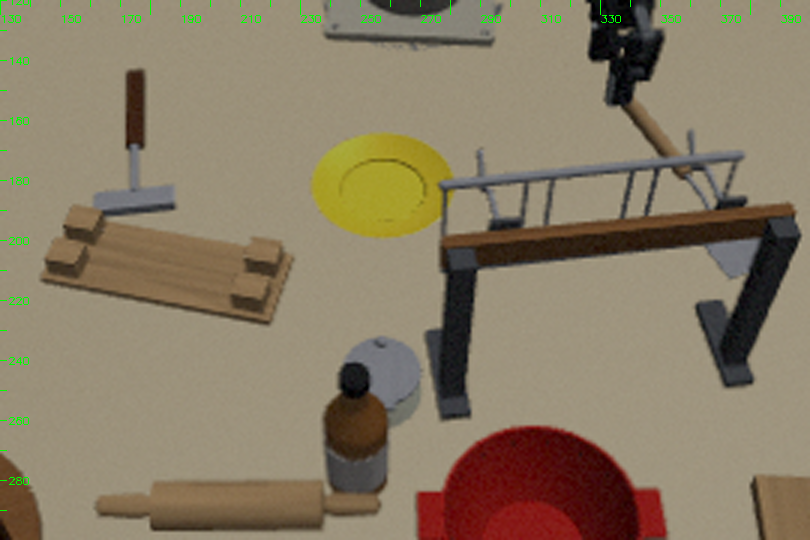

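```bash
python3 -m creep '{"translation":[[0,0,0],[0,0,0],[0,0,0],[0,0,0],[0,0,0],[0,0,0],[0,0,0],[0,0,0],[0,0,0],[0,0,0]],"rotation":[[0,0,0],[0,0,0],[0,0,0],[0,0,0],[0,0,0],[0,0,0],[0,0,0],[0,0,0],[0,0,0],[0,0,0]],"claw":[50,50,50,50,50,50,50,50,50,50]}';python3 - <<'E'
from bench import *
from h import *
F=[]
for i in range(6):
    F.append(snapshot("side")["frame"][225:310,220:265].astype(int)); snapshot("scene"); snapshot("scene")
print([int(abs(F[i]-F[0]).max()) for i in range(6)],[round(float(abs(F[i]-F[0]).mean()),2) for i in range(6)]); print(sense()["time"])
E
```

```text
time: 25.05
tool_pos: [495.8, 181.7, 288.4]
tcp_rot: [180.0, -1.4, 100.7]
ft_force: [-0.1, -1.0, 0.5]
finger_gap: 50.3
[0, 3, 3, 4, 9, 10] [0.0, 0.62, 0.62, 0.63, 0.63, 0.62]
25.95
```

```bash
python3 -m creep '{"translation":[[0,0,0],[0,0,0],[0,0,0],[0,0,0],[0,0,0],[0,0,0],[0,0,0],[0,0,0],[0,0,0],[0,0,0]],"rotation":[[0,0,0],[0,0,0],[0,0,0],[0,0,0],[0,0,0],[0,0,0],[0,0,0],[0,0,0],[0,0,0],[0,0,0]],"claw":[50,50,50,50,50,50,50,50,50,50]}';python3 - <<'E'
from bench import *
from h import *
F=[]
for i in range(6):
    F.append(snapshot("side")["frame"][225:310,220:265].astype(int)); snapshot("scene"); snapshot("scene"); snapshot("scene")
print([int(abs(F[i]-F[0]).max()) for i in range(6)]); print(sense()["time"])
s=snapshot("side");crop(s,170,170,130,150,4,"pics/s11.png")
E
```

```text
time: 26.95
tool_pos: [495.8, 181.7, 288.4]
tcp_rot: [180.0, -1.4, 100.7]
ft_force: [-0.2, 0.1, 0.5]
finger_gap: 50.1
[0, 3, 5, 13, 12, 12]
28.15
```

View pics/s11.png

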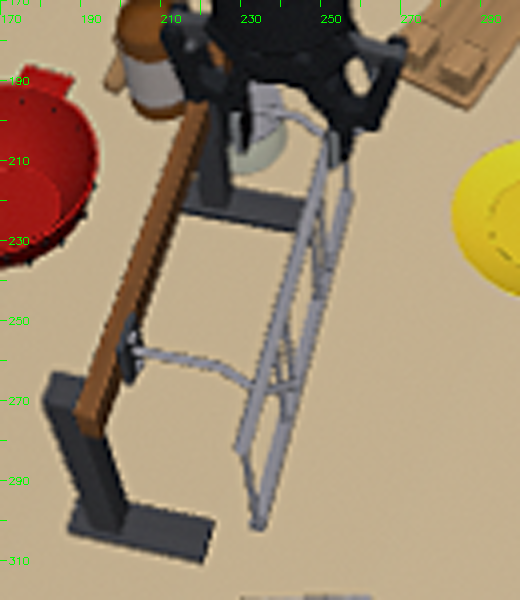

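```bash
python3 -c "
from bench import *
print(hand_in())"
```

```text
the job is handed in; nothing more can be done
None
```

The rack is hanging by its top bar in both hooks, and I handed the job in at about 28 s of the 51 s allowed. I gripped it by the middle of the bar, lifted it out of the parking stand and carried it to the hook stand. Because the left hook looked about 4 to 5 mm higher in the images, I tilted the rack 1.4° before lowering it by feel.

- **Lowering and press:** both hooks took load together, with the wrist moment close to balanced. I then pressed for about 0.7 s at a combined 13.8 N, which I put at about 7.2 N on the left and 6.7 N on the right. These are averages; the wrist force noise is about 0.55 N per reading. The moment reference point behind the left/right split is my own estimate. From the first full load to the end of the press, each hook stayed between about 4 and 7.5 N.
- **Unloading:** friction in the hooks showed up as up to 5.5 N of sideways force. I eased it out to about 1 N before opening the gripper.
- **Last checks:** wrist force was about 0 N after release, and the gripper is clear of the rack by about 100 mm. The side and scene pictures show both hooks in the rack's wide openings and no bystander visibly moved. Comparing pictures over the last second or so showed only very small brightness changes at the rack's edges. That could be noise or a very slow settling, so I took the rack to be still.

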